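# Flip the walnut jar's lid shut and push its clip home

## Task

The square glass jar of walnuts stands open. Flip its hinged lid over by pushing it from behind until it lies fully shut on the jar, and only then push the orange clip on the lid's front edge in against the jar until it hangs straight down. Only push: do not lift or tip the jar or shove it from its place, and leave the other things standing around it where they are.

Things in the scene. Friction and masses are not known exactly. Their poses are not given: they have to be found in the camera images.
- jar: Square clear-glass jar with walnuts in it, 110 x 110 mm, 100 mm high, about 0.9 kg with its lid, loose on the worktop. Origin: centre of its underside; z up; its -x side is the front (where the clip comes), the lid's hinge is along y at the back (+x). A level push of more than about 4 N near its top may slide or tip it.
- lid (a joint): Lid angle (rad): 0 shut flat on the jar, 1.57 upright, more when leaning back (stop 2.0); starts 1.4 to 1.9. White plastic plate 116 x 116 x 12 mm, green seal 5 mm thick underneath. Its stiff hinge keeps it where it is left: push it all the way down (about 1 to 2 N at its front edge). Shut, its top is 112 mm above the worktop.
- lid_hinge (a point): Point on the lid's hinge axis, in the middle of the jar's back: 60 mm behind the jar's centre (jar +x), 106 mm above the worktop. Its axes are the jar's. The axis runs along y through the middle of the lid's thickness; the lid reaches from 2 to 118 mm from it.
- lid_front (a point): Middle of the lid's outer face at its front edge, 118 mm from the hinge axis (the highest part of the lid while it stands open). z is the outward normal of the lid's outer face.
- clip (a joint): Angle (rad) of the orange clip: 0 clipped (square to the lid; hangs straight down against a glass rib on the jar's front when the lid is shut), 1.57 in line with the lid. Starts part open (0.35 to 0.6), bent from the lid's plane towards its underside. Stays where it is left; about 0.3 N at its end moves it; pushing or rubbing it upwards can lift the lid.
- clip_end (a point): Middle of the clip's free end. Orange plastic flap 60 mm wide, 4 mm thick, 40 mm long, hinged on the lid's front edge 121 mm from the lid's hinge axis (lid shut: 61 mm in front of the jar's centre, 106 mm above the worktop). Pushed home, its outer face is 63 mm in front of the jar's centre and its end 66 mm above the worktop.
- funnel: Grey plastic funnel standing mouth down, 100 mm across, 120 mm high. Bystander. Origin: underside centre.
- tamper: Pine tamper standing on its thick end, 64 mm across, 147 mm high. Bystander. Origin: underside centre.
- mug: Blue ceramic mug, 80 mm across, 90 mm high, handle at +y. Bystander. Origin: underside centre.
- tin: Tin can with a yellow label, 70 mm across, 100 mm high. Bystander. Origin: underside centre.
- low_jar: Amber jar with red lid, 90 mm across, 80 mm high, carrying a second jar. Bystander. Origin: underside centre.
- top_jar: Amber jar with green lid, 80 mm across, 70 mm high, stacked on the red-lidded jar. Bystander. Origin: underside centre.
- ladle: Steel ladle lying flat, bowl 88 mm across and 38 mm high at +x, handle to -x, 315 mm long. Bystander. Origin: on the worktop, mid-length.
There are look-alikes about, which are no part of the job. Leave any pink, purple or turquoise look-alike of the jar alone.

How it is judged:
On the way, in this order (a step that is already met when the one before it is completed fails the run):
1. the lid has been flipped over and lies shut (value of joint lid below 0.07 rad), for 0.2 s.
2. with the lid shut, the clip is pushed in against the jar (value of joint lid below 0.07 rad and value of joint clip below 0.15 rad), for 0.2 s.
At the end, for the whole second after the job is handed in: The lid is shut (within 0.07 rad), the clip hangs straight down (within 0.15 rad), and the jar stands upright and still on the worktop within 40 mm of where it began (all of step 2 and angle between jar's own z axis and vertical below 0.05 rad and height (world z) of jar below 0.004 m and distance of jar from where it was at the start of the episode below 0.04 m and linear speed of jar below 0.02 m/s); the robot touches nothing.
It fails at once if the jar is lifted off the worktop (height (world z) of jar above 0.015 m).
It fails at once if the jar is tipped (angle between jar's own z axis and vertical above 0.25 rad).
It fails at once if the jar is shoved more than 40 mm from its place (distance of jar from where it was at the start of the episode above 0.04 m).
It fails at once if a bystander (funnel, tamper, mug, tin, stacked jars, ladle) is shifted more than 25 mm or knocked over (distance of any of funnel, tamper, mug, tin, low_jar, top_jar, ladle from where it was at the start of the episode above 0.025 m or angle between any of funnel, tamper, mug, tin, low_jar, top_jar's own z axis and vertical above 0.3 rad).
It also fails if it takes over 56 s, if anything falls off the work surface, if the arm or the gripper's body presses on something with over 40 N, if the wrist force passes 120 N, or if a joint passes its speed limit or range.

## Robot

A 7-joint arm with a two-finger parallel gripper is mounted at the origin on the work surface. World frame = base frame: x ahead of the robot, y to its left, z up, the work surface at z = 0. Lengths are in m, angles in rad, forces in N, time in s.
With the tool pointing down it reaches from about 0.425 to 1.025 m from the base axis. Payload 9.4 kg.
Tool frame: the origin (TCP) lies on the centre line of the jaws, within the pads' length; the fingertips stand 25 mm ahead of it and the grasp point (between the pads) lies 6 mm ahead of it; z points along the fingers, y is the line along which they close (so a half turn about z gives the same grasp; the last joint's range is limited). The gripper opens to 85 mm and grips with 20 to 120 N. Pads are 22 mm wide; open, the fingers measure 114 mm over their backs; the gripper's body (76 mm by 85 mm) begins 54 mm behind the grasp point. The pads swing forward as they close: fully open they stand 13 mm farther back than shut.
Start: joints at [1.145, 0.599, -0.003, 1.599, 0.002, 0.943, -0.08], TCP at [0.248, -0.681, 0.228] pointing down, gripper open.
Joint ranges: [-2.57, 2.57], [-0.35, 1.97], [-1.29, 1.29], [0.11, 2.56], [-1.05, 4.19], [0.11, 1.86], [-2.63, 2.63]. Speed limits (rad/s): [2.22, 2.22, 3.01, 3.01, 3.14, 3.14, 3.14].

## Interface

Orientations are given as a rotation vector (axis times angle).
In Python, from rig import monitor, imaging, workorder gives the robot as it stands.
- The arm moves only by the tool send_rows, never from a script. Its argument "moves" is a list of rows, each an object of numbers: "tx", "ty", "tz": the shift along the tool's x, y, z in units of 15 cm (1.0 is 15 cm); "wx", "wy", "wz": the turn, a rotation vector about the tool's x, y, z in units of pi rad (1.0 is pi rad); "gripper": the closure, from -1 (fully open) to 1 (shut). A call has 1 to 12 rows; each row is the pose to reach, as a shift and turn from the pose commanded when the call began, along the tool's axes at that moment, turning the shorter way round; what a row does not reach only later rows make up. A row lasts 1/8 s, in which the tool goes at most 62.5 mm and 10.7 degrees, less where a joint would pass 70% of its speed; a pose out of reach is approached as far as the arm can. A call with a number of a shift or a turn outside -1 to 1 is refused whole. A call with a gripper value outside its range is refused whole. The fingers move at their own pace and stop on an object; the grip force is fixed at half the most. Time passes only in rows, so rows that repeat a pose let the fingers close. It gives the time, the measured TCP pose, the force, the opening and the grip force at its end, in the units of the state.
- monitor.get_obs(): the state, without advancing time (a new reading comes with each control period).
- imaging.get_image(name): name is "side" or "top" or "wrist"; returns the picture (480x640x3 uint8, blue, green, red); there is no depth.
- imaging.camera_params(name): a dict with "vertical_fov" (degrees; the focal length in pixels is half the picture's height over the tangent of half this angle, whatever the lens; pixels are square), "cx", "cy" (the principal point, pixels), "T" (4x4, takes a point from camera to world coordinates); the wrist camera has in their place "tool_from_camera" (4x4, takes a point from camera to tool coordinates, whose origin is the TCP and whose axes are the flange's). Camera axes: x right, y down, z forward; pixel columns grow to the right and rows downward; lengths in m; the calibration is good to about 2 mm. A picture is of the moment at which its call begins: read the wrist's pose just before it. camera_params takes no time and is no camera call.
- workorder.finish_job(): hands the job in; it is judged then, once.
The state is a dict: "t": time; "q": joint angles; "qd": joint speeds; "joint_torque": joint torques, N m; "ee_pos": TCP position; "tool_rot": TCP orientation; "force": force on the tool from outside, world axes, zero at the start; "torque": the same for the moment, N m; "gripper_width": finger opening in m; "finger_force": force on a finger pad.
Only numpy, scipy, OpenCV 4.12 (cv2) and the standard library are available. Lean on these libraries where they do the work, as an engineer would, in place of code of your own. Each camera call takes 0.05 s, during which the arm holds its last target. There are 200 camera calls.

## Working session

There is one attempt and no reset: what is moved stays moved. The work goes in short steps, Python scripts to look and compute and a tool call to move; the robot and the scene stay as the last step left them, time stands still between calls to the robot, and variables do not carry over. Pictures are saved under pics/ and viewed, at most 10 in all, crops included, and the job is handed in when it is done.

Besides the shell and the picture viewer there is one more tool, called after "Call:" by a JSON object that holds its "name" and its "arguments". send_rows: Moves the arm, as the interface text tells. Shifts and turns lie within -1 to 1; 1 stands for 15 cm of shift or pi rad of turn. Its arguments: {"type":"object","properties":{"moves":{"type":"array","items":{"type":"object","properties":{"tx":{"type":"number","minimum":-1,"maximum":1},"ty":{"type":"number","minimum":-1,"maximum":1},"tz":{"type":"number","minimum":-1,"maximum":1},"wx":{"type":"number","minimum":-1,"maximum":1},"wy":{"type":"number","minimum":-1,"maximum":1},"wz":{"type":"number","minimum":-1,"maximum":1},"gripper":{"type":"number"}}}}},"required":["moves"]}

```bash
mkdir -p pics; ls; python3 - <<'E'
from rig import monitor, imaging
import cv2, numpy as np
np.set_printoptions(precision=4,suppress=True)
o=monitor.get_obs(); print(o['t'],o['ee_pos'],o['tool_rot'])
for n in ('side','top','wrist'):
    im=imaging.get_image(n); cv2.imwrite(f'pics/{n}0.png',im); p=imaging.camera_params(n); print(n,p)
E
```

```text
pics
0.0 [ 0.2476 -0.6809  0.2267] [-3.0924 -0.5449  0.0006]
side {'vertical_fov': 47.225563650065276, 'cx': 315.20729988711054, 'cy': 240.41530984324714, 'T': array([[-0.8111, -0.3132,  0.494 , -0.2208],
       [-0.5848,  0.4205, -0.6936,  1.0655],
       [ 0.0095, -0.8515, -0.5242,  0.8776],
       [ 0.    ,  0.    ,  0.    ,  1.    ]])}
top {'vertical_fov': 45.63552473229061, 'cx': 315.5576789578054, 'cy': 239.19532336376716, 'T': array([[ 0.0165, -0.9902,  0.1384,  0.265 ],
       [-0.9996, -0.0194, -0.0193,  0.0369],
       [ 0.0218, -0.138 , -0.9902,  1.6947],
       [ 0.    ,  0.    ,  0.    ,  1.    ]])}
wrist {'vertical_fov': 60.50235589015539, 'cx': 322.48308935188805, 'cy': 238.57464668040456, 'tool_from_camera': array([[-0.0003, -0.9482, -0.3177,  0.0812],
       [ 1.    , -0.0004,  0.0004, -0.0007],
       [-0.0005, -0.3177,  0.9482, -0.1472],
       [ 0.    ,  0.    ,  0.    ,  1.    ]])}
```

View pics/side0.png

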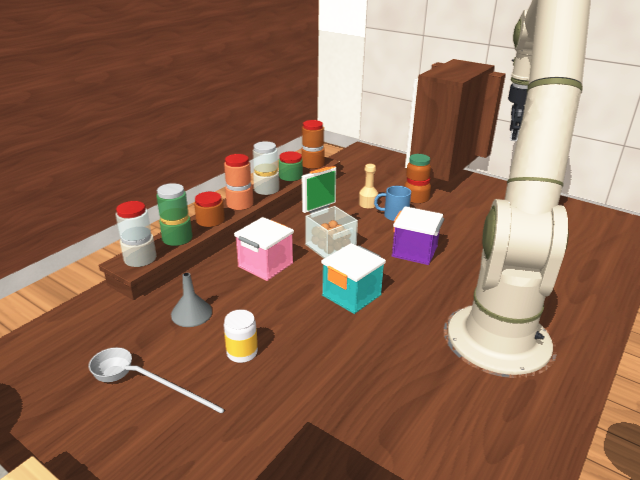

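View pics/top0.png

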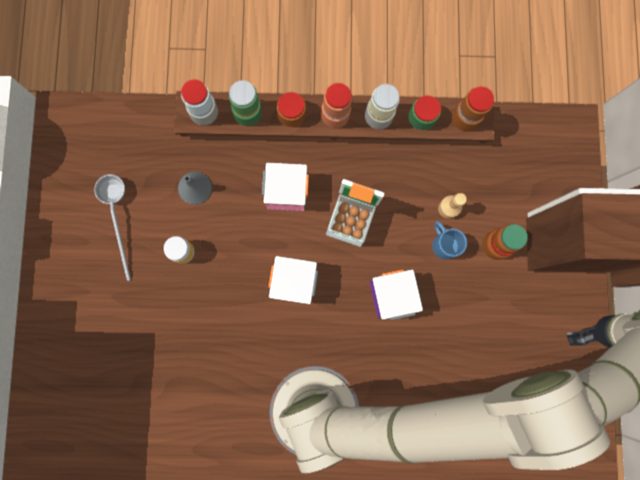

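The side view shows the open walnut jar at (331,232) with its green-sealed lid up at (320,190). The top view shows it at (352,213). The look-alikes in the top view are pink (286,187), turquoise (293,280) and purple (397,295), all shut. Only the clear jar at (352,213) is open and holds walnuts, so I'll confirm it with one enlarged crop.

```bash
python3 - <<'E'
import cv2,numpy as np
a=cv2.imread('pics/top0.png')[165:265,305:405]; b=cv2.imread('pics/side0.png')[155:265,280:380]
a=cv2.resize(a,(400,400),interpolation=cv2.INTER_CUBIC);b=cv2.resize(b,(400,440),interpolation=cv2.INTER_CUBIC)
c=np.zeros((440,800,3),np.uint8);c[:400,:400]=a;c[:,400:]=b;cv2.imwrite('pics/crop0.png',c)
E
```

```text
(no output)
```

View pics/crop0.png

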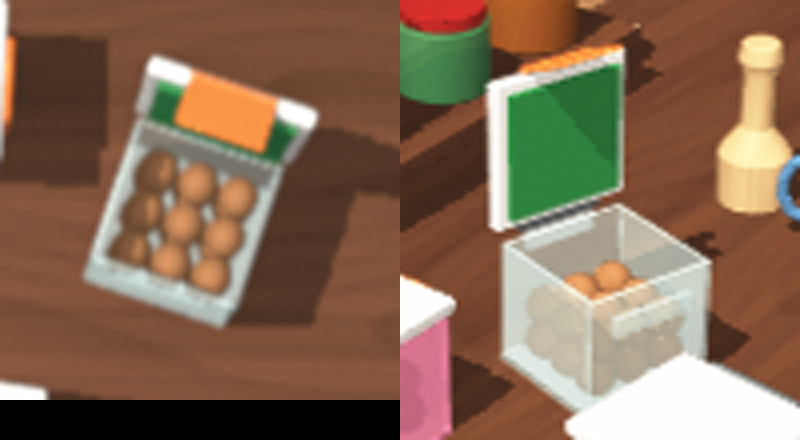

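```bash
cat > h.py <<'E'
import numpy as np
from rig import monitor, imaging
np.set_printoptions(precision=4,suppress=True)
def ray(n,uv):
    p=imaging.camera_params(n); f=240/np.tan(np.radians(p['vertical_fov']/2))
    T=p['T'] if 'T' in p else TW(p)
    d=T[:3,:3]@np.array([(uv[0]-p['cx'])/f,(uv[1]-p['cy'])/f,1]); return T[:3,3],d
def TW(p):
    from scipy.spatial.transform import Rotation as R
    o=monitor.get_obs(); M=np.eye(4); M[:3,:3]=R.from_rotvec(o['tool_rot']).as_matrix(); M[:3,3]=o['ee_pos']; return M@p['tool_from_camera']
def plane(n,uv,z):
    c,d=ray(n,uv); return c+d*(z-c[2])/d[2]
def tri(r1,r2):
    A=np.stack([r1[1],-r2[1]],1); s=np.linalg.lstsq(A,r2[0]-r1[0],rcond=None)[0]
    a=r1[0]+s[0]*r1[1]; b=r2[0]+s[1]*r2[1]; return (a+b)/2,np.linalg.norm(a-b)
E
python3 - <<'E'
from h import *
t=lambda x,y:(305+x/4-.4,165+y/4-.4); s=lambda x,y:(280+x/4-.4,155+y/4-.4)
P=[plane('top',t(*k),.1) for k in((92,262),(225,312),(285,165),(140,122))]
print('top rim',*P,np.mean(P,0))
Q=[plane('side',s(*k),.1) for k in((102,243),(217,205),(310,262),(190,302))]
print('side rim BL,BR,FR,FL',*Q,np.mean(Q,0))
d=(P[3]-P[0])+(P[2]-P[1]);print('yaw',np.degrees(np.arctan2(d[1],d[0])))
d=(P[0]-P[1])+(P[3]-P[2]);print('yaw',np.degrees(np.arctan2(-d[0],d[1])))
d=(Q[0]-Q[3])+(Q[1]-Q[2]);print('yaw',np.degrees(np.arctan2(d[1],d[0])))
print('lid top L outer',tri(ray('top',t(155,57)),ray('side',s(87,82))),'R inner',tri(ray('top',t(302,127)),ray('side',s(222,47))))
for n,k in (('funnel',(195,188)),('tamper',(459,202)),('mug',(453,243)),('stack',(513,238)),('pink',(286,187)),('turq',(293,280)),('purple',(397,295)),('shelfedge',(335,140))):
    print(n,plane('top',k,.1))
E
```

```text
top rim [ 0.5145 -0.0278  0.1   ] [ 0.4806 -0.1223  0.1   ] [ 0.5873 -0.1646  0.1   ] [ 0.6164 -0.0607  0.1   ] [ 0.5497 -0.0938  0.1   ]
side rim BL,BR,FR,FL [ 0.6173 -0.0589  0.1   ] [ 0.5831 -0.158   0.1   ] [ 0.4805 -0.1259  0.1   ] [ 0.5175 -0.0277  0.1   ] [ 0.5496 -0.0926  0.1   ]
yaw -19.838524886531403
yaw -17.613416338002086
yaw -17.367906410512628
lid top L outer (array([ 0.6334, -0.0627,  0.2226]), np.float64(0.00019250907785867922)) R inner (array([ 0.586 , -0.1602,  0.2277]), np.float64(0.002556440997943904))
funnel [0.6282 0.3514 0.1   ]
tamper [ 0.6035 -0.4034  0.1   ]
mug [ 0.4846 -0.3841  0.1   ]
stack [ 0.5023 -0.556   0.1   ]
pink [0.6367 0.0928 0.1   ]
turq [0.3716 0.067  0.1   ]
purple [ 0.3349 -0.2243  0.1   ]
shelfedge [ 0.7789 -0.0456  0.1   ]
```

The crop confirms it: a clear open jar with walnuts, lid upright, orange clip at the lid's top edge. I measured the centre at (0.550,-0.093), yaw about -18.5° and the lid at about 1.6 rad. I'll raise the arm and travel.

Call:
{"name": "send_rows", "arguments": {"moves": [{"tz": -0.5, "gripper": 1}, {"tz": -0.8, "gripper": 1}, {"tz": -0.8, "tx": 0.3, "ty": -0.2, "gripper": 1}, {"tz": -0.8, "tx": 0.6, "ty": -0.4, "gripper": 1}, {"tz": -0.8, "tx": 0.95, "ty": -0.63, "gripper": 1}, {"tz": -0.8, "tx": 0.95, "ty": -0.63, "gripper": 1}]}}

```text
invalid input at $.moves[0]: expected keys tx, ty, tz, wx, wy, wz, gripper
```

Call:
{"name": "send_rows", "arguments": {"moves": [{"tx": 0.33, "ty": -0.2, "gripper": 1}, {"tx": 0.66, "ty": -0.4, "gripper": 1}, {"tx": 0.95, "ty": -0.63, "gripper": 1}, {"tx": 0.95, "ty": -0.63, "gripper": 1}]}}

```text
invalid input at $.moves[0]: expected keys tx, ty, tz, wx, wy, wz, gripper
```

Call:
{"name": "send_rows", "arguments": {"moves": [{"tx": 0.33, "ty": -0.2, "gripper": 1}, {"tx": 0.66, "ty": -0.4, "gripper": 1}, {"tx": 0.95, "ty": -0.63, "gripper": 1}, {"tx": 0.95, "ty": -0.63, "gripper": 1}]}}

```text
invalid input at $.moves[0]: expected keys tx, ty, tz, wx, wy, wz, gripper
```

Call:
{"name": "send_rows", "arguments": {"moves": [{"tx": 0.33, "ty": -0.2, "wz": 0.05, "gripper": 1}, {"tx": 0.66, "ty": -0.4, "wz": 0.1, "gripper": 1}, {"tx": 0.95, "ty": -0.63, "wz": 0.15, "gripper": 1}, {"tx": 0.95, "ty": -0.63, "wz": 0.214, "gripper": 1}, {"tx": 0.95, "ty": -0.63, "wz": 0.214, "gripper": 1}, {"tx": 0.95, "ty": -0.63, "wz": 0.214, "gripper": 1}]}}

```text
invalid input at $.moves[0]: expected keys tx, ty, tz, wx, wy, wz, gripper
```

All keys are required.

Call:
{"name": "send_rows", "arguments": {"moves": [{"tx": 0, "ty": 0, "tz": -0.4, "wx": 0, "wy": 0, "wz": 0, "gripper": 1}, {"tx": 0, "ty": 0, "tz": -0.8, "wx": 0, "wy": 0, "wz": 0, "gripper": 1}, {"tx": 0.3, "ty": -0.2, "tz": -0.8, "wx": 0, "wy": 0, "wz": 0, "gripper": 1}, {"tx": 0.6, "ty": -0.4, "tz": -0.8, "wx": 0, "wy": 0, "wz": 0, "gripper": 1}, {"tx": 0.95, "ty": -0.63, "tz": -0.8, "wx": 0, "wy": 0, "wz": 0, "gripper": 1}, {"tx": 0.95, "ty": -0.63, "tz": -0.8, "wx": 0, "wy": 0, "wz": 0, "gripper": 1}]}}

```text
t: 0.9
ee_pos: [0.3538, -0.5392, 0.3478]
tool_rot: [-3.09, -0.557, -0.003]
force: [0.6, -0.1, 0.1]
gripper_width: -0.0002
finger_force: 0.0
```

Call:
{"name": "send_rows", "arguments": {"moves": [{"tx": 0.33, "ty": -0.2, "tz": 0, "wx": 0, "wy": 0, "wz": 0, "gripper": 1}, {"tx": 0.66, "ty": -0.4, "tz": 0, "wx": 0, "wy": 0, "wz": 0, "gripper": 1}, {"tx": 0.95, "ty": -0.63, "tz": 0, "wx": 0, "wy": 0, "wz": 0, "gripper": 1}, {"tx": 0.95, "ty": -0.63, "tz": 0, "wx": 0, "wy": 0, "wz": 0, "gripper": 1}]}}

```text
t: 1.4
ee_pos: [0.4538, -0.4024, 0.3475]
tool_rot: [-3.091, -0.556, -0.002]
force: [-0.1, -1.2, -0.7]
gripper_width: -0.0001
finger_force: 0.0
```

Call:
{"name": "send_rows", "arguments": {"moves": [{"tx": 0.33, "ty": -0.2, "tz": 0, "wx": 0, "wy": 0, "wz": 0, "gripper": 1}, {"tx": 0.66, "ty": -0.4, "tz": 0, "wx": 0, "wy": 0, "wz": 0, "gripper": 1}, {"tx": 0.95, "ty": -0.63, "tz": 0, "wx": 0, "wy": 0, "wz": 0, "gripper": 1}, {"tx": 0.95, "ty": -0.63, "tz": 0, "wx": 0, "wy": 0, "wz": 0, "gripper": 1}]}}

```text
t: 1.9
ee_pos: [0.5548, -0.2653, 0.3472]
tool_rot: [-3.091, -0.554, -0.001]
force: [-0.5, -0.6, 0.7]
gripper_width: -0.0
finger_force: 0.0
```

Call:
{"name": "send_rows", "arguments": {"moves": [{"tx": 0.33, "ty": -0.2, "tz": 0, "wx": 0, "wy": 0, "wz": 0.05, "gripper": 1}, {"tx": 0.66, "ty": -0.4, "tz": 0, "wx": 0, "wy": 0, "wz": 0.1, "gripper": 1}, {"tx": 0.95, "ty": -0.63, "tz": 0, "wx": 0, "wy": 0, "wz": 0.15, "gripper": 1}, {"tx": 0.95, "ty": -0.63, "tz": 0, "wx": 0, "wy": 0, "wz": 0.214, "gripper": 1}, {"tx": 0.95, "ty": -0.63, "tz": 0, "wx": 0, "wy": 0, "wz": 0.214, "gripper": 1}, {"tx": 0.95, "ty": -0.63, "tz": 0, "wx": 0, "wy": 0, "wz": 0.214, "gripper": 1}]}}

```text
t: 2.65
ee_pos: [0.6537, -0.1336, 0.3476]
tool_rot: [3.1, -0.504, -0.0]
force: [0.1, 0.1, -0.7]
gripper_width: 0.0002
finger_force: 0.0
```

```bash
cat >> h.py <<'E'
J=np.array([.550,-.093]); a=np.radians(-18.5); EX=np.array([np.cos(a),np.sin(a)]); EY=np.array([-EX[1],EX[0]])
def jar():
    from scipy.spatial.transform import Rotation as R
    o=monitor.get_obs(); M=R.from_rotvec(o['tool_rot']).as_matrix(); d=o['ee_pos'][:2]-J
    print('t',o['t'],'jar x,y mm',1e3*d@EX,1e3*d@EY,'z',1e3*o['ee_pos'][2],'yaw',np.degrees(np.arctan2(M[1,0],M[0,0])),'tilt z',M[:,2],'F',o['force'])
E
python3 - <<'E'
from h import *
import cv2
jar(); a=imaging.get_image('wrist'); b=imaging.get_image('side')
c=np.zeros((480,800,3),np.uint8); c[:300,:400]=cv2.resize(a,(400,300),interpolation=cv2.INTER_AREA); c[:480,400:]=cv2.resize(b[110:278,260:400],(400,480),interpolation=cv2.INTER_CUBIC)
cv2.imwrite('pics/c1.png',c)
E
```

```text
t 2.65 jar x,y mm 111.18716502477977 -5.564844107403851 z 347.55378328277914 yaw -18.478924376286386 tilt z [-0.0004 -0.001  -1.    ] F [ 0.0773  0.1465 -0.6976]
```

View pics/c1.png

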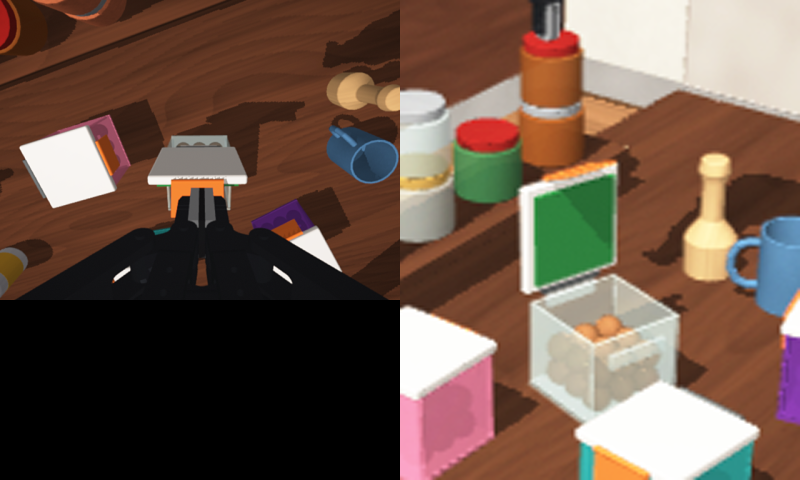

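The wrist view shows the lid's outer (back) face squared up with the tool. Its outer top edge is at about row 176 of the half-size picture, and the fingers are above and ahead. The side view shows the gripper clear. Next I'll check the edge position.

```bash
python3 - <<'E'
from h import *
for r in (175,184):
  for z in (.222,.226):
    p=plane('wrist',(315,r*1.6),z); d=p[:2]-J; print(r,z,1e3*d@EX,1e3*d@EY)
for c in (148,245):
    p=plane('wrist',(c*1.6,176*1.6),.2226); d=p[:2]-J; print(1e3*d@EX,1e3*d@EY)
r=100
for th in np.arange(1.6,-.01,-.1): print(round(th,2), np.round([60-r*np.cos(th)+6*np.sin(th),106+r*np.sin(th)+6*np.cos(th)],1))
E
```

```text
175 0.222 69.04050373881682 0.48634209621559904
175 0.226 70.84188223837481 0.4093405621210421
184 0.222 57.529415259858645 0.5586669397224437
184 0.226 59.49950507009746 0.4806053825757669
68.09853350577711 57.01618983505453
67.99876689021414 -55.2021228513255
1.6 [ 68.9 205.8]
1.5 [ 58.9 206.2]
1.4 [ 48.9 205.6]
1.3 [ 39. 204.]
1.2 [ 29.4 201.4]
1.1 [ 20.  197.8]
1.0 [ 11.  193.4]
0.9 [  2.5 188.1]
0.8 [ -5.4 181.9]
0.7 [-12.6 175. ]
0.6 [-19.1 167.4]
0.5 [-24.9 159.2]
0.4 [-29.8 150.5]
0.3 [-33.8 141.3]
0.2 [-36.8 131.7]
0.1 [-38.9 122. ]
-0.0 [-40. 112.]
```

Call:
{"name": "send_rows", "arguments": {"moves": [{"tx": 0, "ty": -0.04, "tz": 0.3, "wx": 0, "wy": 0, "wz": 0, "gripper": 1}, {"tx": 0, "ty": -0.04, "tz": 0.6, "wx": 0, "wy": 0, "wz": 0, "gripper": 1}, {"tx": 0, "ty": -0.04, "tz": 0.8, "wx": 0, "wy": 0, "wz": 0, "gripper": 1}, {"tx": 0, "ty": -0.04, "tz": 0.8, "wx": 0, "wy": 0, "wz": 0, "gripper": 1}, {"tx": -0.16, "ty": -0.04, "tz": 0.8, "wx": 0, "wy": 0, "wz": 0, "gripper": 1}, {"tx": -0.16, "ty": -0.04, "tz": 0.8, "wx": 0, "wy": 0, "wz": 0, "gripper": 1}]}}

```text
t: 3.5
ee_pos: [0.6331, -0.1183, 0.2295]
tool_rot: [-3.101, 0.505, -0.002]
force: [-0.3, -0.0, -0.4]
gripper_width: 0.0
finger_force: 0.0
```

```bash
python3 -c "
from h import *
jar()"
```

```text
t 3.5 jar x,y mm 86.83452651584341 2.362111787602707 z 229.4774780368543 yaw -18.51272793668247 tilt z [ 0.0015 -0.0001 -1.    ] F [-0.2743 -0.0421 -0.3736]
```

Call:
{"name": "send_rows", "arguments": {"moves": [{"tx": -0.03, "ty": 0, "tz": 0, "wx": 0, "wy": 0, "wz": 0, "gripper": 1}, {"tx": -0.06, "ty": 0, "tz": 0, "wx": 0, "wy": 0, "wz": 0, "gripper": 1}, {"tx": -0.09, "ty": 0, "tz": 0, "wx": 0, "wy": 0, "wz": 0, "gripper": 1}, {"tx": -0.12, "ty": 0, "tz": 0, "wx": 0, "wy": 0, "wz": 0, "gripper": 1}, {"tx": -0.15, "ty": 0, "tz": 0, "wx": 0, "wy": 0, "wz": 0, "gripper": 1}, {"tx": -0.18, "ty": 0, "tz": 0, "wx": 0, "wy": 0, "wz": 0, "gripper": 1}]}}

```text
t: 4.25
ee_pos: [0.6077, -0.1093, 0.2276]
tool_rot: [3.101, -0.506, 0.0]
force: [1.1, -0.2, -0.1]
gripper_width: -0.0
finger_force: 0.2
```

```bash
python3 - <<'E'
from h import *
import cv2
jar(); a=imaging.get_image('wrist'); b=imaging.get_image('side')
c=np.zeros((480,800,3),np.uint8); c[:300,:400]=cv2.resize(a,(400,300),interpolation=cv2.INTER_AREA); c[:480,400:]=cv2.resize(b[110:278,260:400],(400,480),interpolation=cv2.INTER_CUBIC)
cv2.imwrite('pics/c2.png',c)
E
```

```text
t 4.25 jar x,y mm 59.87178283288602 2.8317810853630454 z 227.6298439382108 yaw -18.533056250302234 tilt z [ 0.0002 -0.0001 -1.    ] F [ 1.1482 -0.2419 -0.1193]
```

View pics/c2.png

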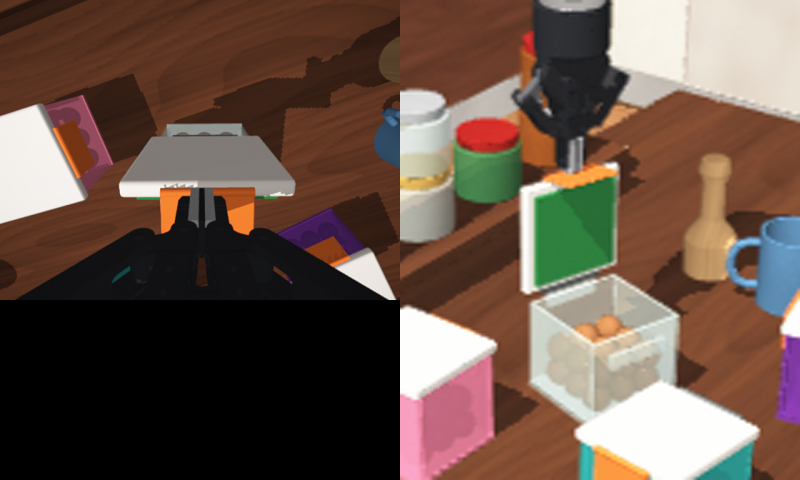

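```bash
python3 - <<'E'
from h import *
import cv2
for r in (182,195):
    p=plane('wrist',(323,r*1.6),.2226); d=p[:2]-J; print(r,1e3*d@EX)
im=imaging.get_image('wrist'); c=cv2.resize(im[230:400,230:430],(800,680)[:2],interpolation=cv2.INTER_CUBIC)[:600]
cv2.imwrite('pics/c3.png',c)
E
```

```text
182 66.70709172753006
195 57.19986101924175
```

View pics/c3.png

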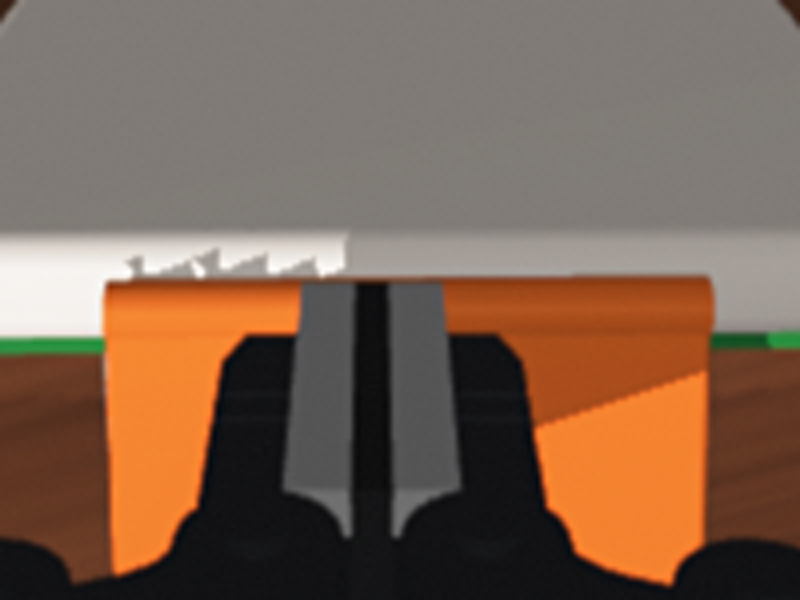

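```bash
python3 - <<'E'
from h import *
def proj(n,P):
    p=imaging.camera_params(n); T=p['T'] if 'T' in p else TW(p); q=np.linalg.inv(T)@np.r_[P,1]; f=240/np.tan(np.radians(p['vertical_fov']/2)); return p['cx']+f*q[0]/q[2],p['cy']+f*q[1]/q[2]
for dz in (.025,.01,0,-.01): print(dz,'c1 side',proj('side',(.6537,-.1336,.3475-dz)),'now',proj('side',(.6077,-.1093,.2276-dz)))
# clip end/lid edge triangulation in side now: 
import cv2
b=imaging.get_image('side'); a=cv2.imread('pics/side0.png')
hsv=lambda m:cv2.cvtColor(m,cv2.COLOR_BGR2HSV)
for im in (a,b):
    m=cv2.inRange(hsv(im),(5,150,120),(20,255,255))[155:190,295:350]; ys,xs=np.nonzero(m); print('orange',len(xs),xs.min()+295,xs.max()+295,ys.min()+155,ys.max()+155)
    m=cv2.inRange(hsv(im),(50,100,40),(80,255,255))[150:225,295:345]; ys,xs=np.nonzero(m); print('green',xs.mean()+295,ys.mean()+150,xs.min()+295,xs.max()+295,ys.min()+150,ys.max()+150,len(xs))
E
```

```text
0.025 c1 side (np.float64(310.53512016281803), np.float64(132.57202327345848)) now (np.float64(318.24461857071935), np.float64(178.24945205962075))
0.01 c1 side (np.float64(310.56181933333374), np.float64(127.49067244997624)) now (np.float64(318.30953135264406), np.float64(173.47217751586055))
0 c1 side (np.float64(310.57977009540065), np.float64(124.07430715289838)) now (np.float64(318.3531689561517), np.float64(170.2606557445456))
-0.01 c1 side (np.float64(310.5978433551359), np.float64(120.63462826158514)) now (np.float64(318.39709990285655), np.float64(167.02754529767657))
orange 715 295 349 155 189
green 317.5974842767296 187.67924528301887 295 334 161 209 954
orange 644 295 349 155 189
green 317.5174603174603 187.8783068783069 295 334 161 209 945
```

The finger-tip projections in the side and wrist views show that the shut tips stand about level with the TCP, not 25 mm ahead. The finger is therefore just above the lid's edge, and the lid hasn't moved. I'll back off and go lower.

Call:
{"name": "send_rows", "arguments": {"moves": [{"tx": 0.1, "ty": 0, "tz": 0, "wx": 0, "wy": 0, "wz": 0, "gripper": 1}, {"tx": 0.2, "ty": 0, "tz": 0, "wx": 0, "wy": 0, "wz": 0, "gripper": 1}, {"tx": 0.22, "ty": 0.02, "tz": 0.0, "wx": 0, "wy": 0, "wz": 0, "gripper": 1}, {"tx": 0.22, "ty": 0.02, "tz": 0.1, "wx": 0, "wy": 0, "wz": 0, "gripper": 1}, {"tx": 0.22, "ty": 0.02, "tz": 0.1, "wx": 0, "wy": 0, "wz": 0, "gripper": 1}]}}

```text
t: 5.08
ee_pos: [0.6368, -0.1225, 0.2107]
tool_rot: [3.101, -0.506, -0.005]
force: [0.2, -0.1, -0.6]
gripper_width: 0.0001
finger_force: 0.0
```

```bash
python3 - <<'E'
from h import *
import cv2
jar(); a=imaging.get_image('wrist')
c=cv2.resize(a[180:420,160:480],(800,600),interpolation=cv2.INTER_CUBIC); cv2.imwrite('pics/c4.png',c)
E
```

```text
t 5.075 jar x,y mm 91.68867604185151 -0.4451404062892576 z 210.6651472788676 yaw -18.53505843258625 tilt z [-0.0033  0.0005 -1.    ] F [ 0.2255 -0.062  -0.6339]
```

View pics/c4.png

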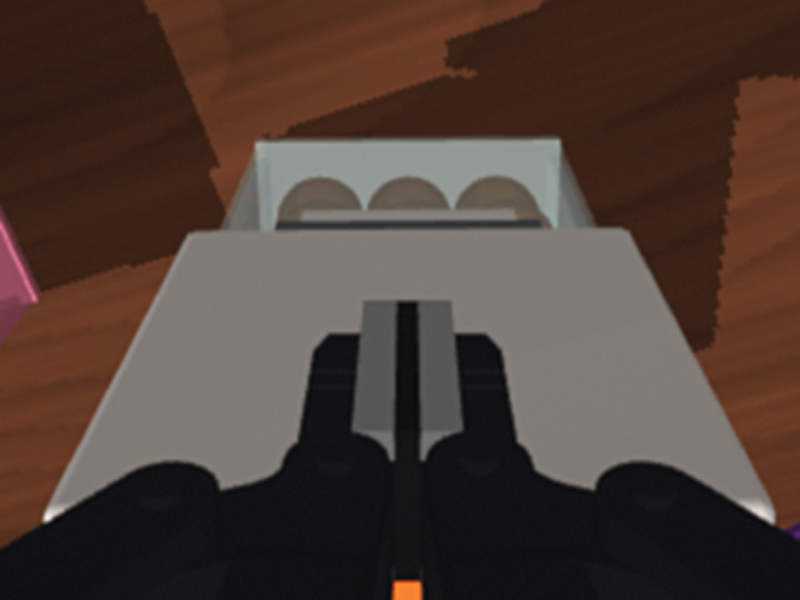

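Call:
{"name": "send_rows", "arguments": {"moves": [{"tx": -0.04, "ty": 0, "tz": 0, "wx": 0, "wy": 0, "wz": 0, "gripper": 1}, {"tx": -0.08, "ty": 0, "tz": 0, "wx": 0, "wy": 0, "wz": 0, "gripper": 1}, {"tx": -0.11, "ty": 0, "tz": 0, "wx": 0, "wy": 0, "wz": 0, "gripper": 1}, {"tx": -0.14, "ty": 0, "tz": 0, "wx": 0, "wy": 0, "wz": 0, "gripper": 1}, {"tx": -0.17, "ty": 0, "tz": 0, "wx": 0, "wy": 0, "wz": 0, "gripper": 1}, {"tx": -0.2, "ty": 0, "tz": 0, "wx": 0, "wy": 0, "wz": 0, "gripper": 1}, {"tx": -0.23, "ty": 0, "tz": 0, "wx": 0, "wy": 0, "wz": 0, "gripper": 1}]}}

```text
t: 6.0
ee_pos: [0.6051, -0.1117, 0.2124]
tool_rot: [3.101, -0.506, -0.0]
force: [0.5, -0.3, -1.1]
gripper_width: 0.0005
finger_force: 0.4
```

```bash
python3 - <<'E'
from h import *
import cv2
jar(); b=imaging.get_image('side'); h=cv2.cvtColor(b,cv2.COLOR_BGR2HSV)
m=cv2.inRange(h,(50,100,40),(80,255,255))[150:225,295:345]; ys,xs=np.nonzero(m); print('green',xs.mean()+295,ys.mean()+150,len(xs))
E
```

```text
t 6.0 jar x,y mm 58.16057108865681 -0.22839441053854223 z 212.44790858593245 yaw -18.53651335632361 tilt z [-0.0002  0.     -1.    ] F [ 0.4826 -0.3173 -1.1048]
green 318.6831432192649 190.3384030418251 789
```

Call:
{"name": "send_rows", "arguments": {"moves": [{"tx": -0.04, "ty": 0, "tz": 0, "wx": 0, "wy": 0, "wz": 0, "gripper": 1}, {"tx": -0.073, "ty": 0, "tz": 0, "wx": 0, "wy": 0, "wz": 0, "gripper": 1}, {"tx": -0.11, "ty": 0, "tz": 0.01, "wx": 0, "wy": 0, "wz": 0, "gripper": 1}, {"tx": -0.143, "ty": 0, "tz": 0.019, "wx": 0, "wy": 0, "wz": 0, "gripper": 1}, {"tx": -0.177, "ty": 0, "tz": 0.032, "wx": 0, "wy": 0, "wz": 0, "gripper": 1}, {"tx": -0.21, "ty": 0, "tz": 0.045, "wx": 0, "wy": 0, "wz": 0, "gripper": 1}, {"tx": -0.24, "ty": 0, "tz": 0.06, "wx": 0, "wy": 0, "wz": 0, "gripper": 1}, {"tx": -0.273, "ty": 0, "tz": 0.077, "wx": 0, "wy": 0, "wz": 0, "gripper": 1}, {"tx": -0.303, "ty": 0, "tz": 0.096, "wx": 0, "wy": 0, "wz": 0, "gripper": 1}, {"tx": -0.333, "ty": 0, "tz": 0.115, "wx": 0, "wy": 0, "wz": 0, "gripper": 1}, {"tx": -0.36, "ty": 0, "tz": 0.136, "wx": 0, "wy": 0, "wz": 0, "gripper": 1}, {"tx": -0.389, "ty": 0, "tz": 0.158, "wx": 0, "wy": 0, "wz": 0, "gripper": 1}]}}

```text
t: 7.55
ee_pos: [0.5499, -0.0931, 0.1886]
tool_rot: [3.101, -0.506, -0.0]
force: [0.2, -1.1, 0.2]
gripper_width: -0.0002
finger_force: 0.3
```

```bash
python3 - <<'E'
from h import *
import cv2
jar(); b=imaging.get_image('side');a=imaging.get_image('wrist')
c=np.zeros((480,800,3),np.uint8); c[:300,:400]=cv2.resize(a,(400,300),interpolation=cv2.INTER_AREA); c[:480,400:]=cv2.resize(b[110:278,260:400],(400,480),interpolation=cv2.INTER_CUBIC)
cv2.imwrite('pics/c5.png',c)
E
```

```text
t 7.55 jar x,y mm -0.09057140049775554 -0.14598905923043395 z 188.61645077639542 yaw -18.53144727786974 tilt z [-0. -0. -1.] F [ 0.1783 -1.149   0.2303]
```

View pics/c5.png

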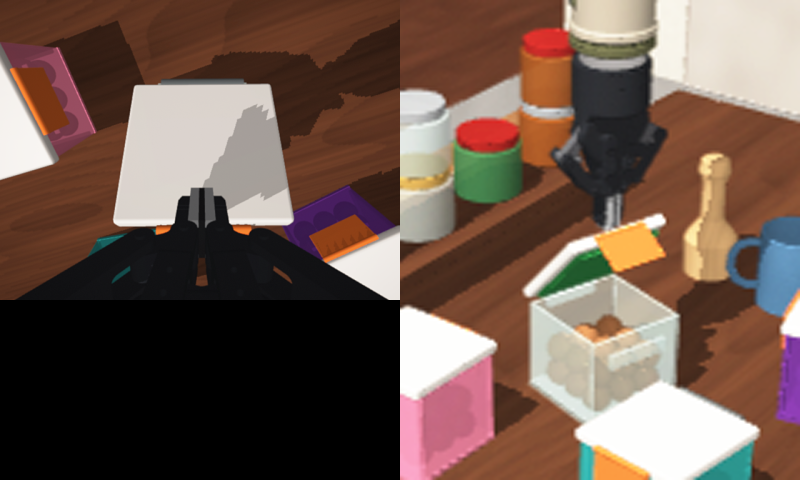

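The lid is coming over (side view: lid at about 0.8 rad, clip outward, jar unmoved). I'll continue the arc.

Call:
{"name": "send_rows", "arguments": {"moves": [{"tx": -0.026, "ty": 0, "tz": 0.025, "wx": 0, "wy": 0, "wz": 0, "gripper": 1}, {"tx": -0.052, "ty": 0, "tz": 0.05, "wx": 0, "wy": 0, "wz": 0, "gripper": 1}, {"tx": -0.075, "ty": 0, "tz": 0.077, "wx": 0, "wy": 0, "wz": 0, "gripper": 1}, {"tx": -0.098, "ty": 0, "tz": 0.104, "wx": 0, "wy": 0, "wz": 0, "gripper": 1}, {"tx": -0.118, "ty": 0, "tz": 0.133, "wx": 0, "wy": 0, "wz": 0, "gripper": 1}, {"tx": -0.139, "ty": 0, "tz": 0.163, "wx": 0, "wy": 0, "wz": 0, "gripper": 1}, {"tx": -0.157, "ty": 0, "tz": 0.194, "wx": 0, "wy": 0, "wz": 0, "gripper": 1}, {"tx": -0.174, "ty": 0, "tz": 0.225, "wx": 0, "wy": 0, "wz": 0, "gripper": 1}, {"tx": -0.188, "ty": 0, "tz": 0.258, "wx": 0, "wy": 0, "wz": 0, "gripper": 1}, {"tx": -0.202, "ty": 0, "tz": 0.291, "wx": 0, "wy": 0, "wz": 0, "gripper": 1}, {"tx": -0.213, "ty": 0, "tz": 0.325, "wx": 0, "wy": 0, "wz": 0, "gripper": 1}, {"tx": -0.224, "ty": 0, "tz": 0.359, "wx": 0, "wy": 0, "wz": 0, "gripper": 1}]}}

```text
t: 9.15
ee_pos: [0.5182, -0.0825, 0.1347]
tool_rot: [-3.101, 0.506, -0.0]
force: [-0.5, -0.0, 0.8]
gripper_width: -0.0001
finger_force: 0.2
```

```bash
python3 -c "
from h import *
jar()"
```

```text
t 9.15 jar x,y mm -33.5066814329995 -0.13098282886354337 z 134.6642308394726 yaw -18.535353637534673 tilt z [ 0.  0. -1.] F [-0.4822 -0.0212  0.7579]
```

Call:
{"name": "send_rows", "arguments": {"moves": [{"tx": -0.008, "ty": 0, "tz": 0.035, "wx": 0, "wy": 0, "wz": 0, "gripper": 1}, {"tx": -0.014, "ty": 0, "tz": 0.07, "wx": 0, "wy": 0, "wz": 0, "gripper": 1}, {"tx": -0.018, "ty": 0, "tz": 0.1, "wx": 0, "wy": 0, "wz": 0, "gripper": 1}, {"tx": -0.02, "ty": 0, "tz": 0.12, "wx": 0, "wy": 0, "wz": 0, "gripper": 1}, {"tx": -0.02, "ty": 0, "tz": 0.12, "wx": 0, "wy": 0, "wz": 0, "gripper": 1}]}}

```text
t: 9.78
ee_pos: [0.5154, -0.0816, 0.1168]
tool_rot: [3.101, -0.506, -0.001]
force: [0.2, 0.3, 0.2]
gripper_width: 0.0001
finger_force: 0.0
```

Call:
{"name": "send_rows", "arguments": {"moves": [{"tx": 0, "ty": 0, "tz": 0.014, "wx": 0, "wy": 0, "wz": 0, "gripper": 1}, {"tx": 0, "ty": 0, "tz": 0.014, "wx": 0, "wy": 0, "wz": 0, "gripper": 1}]}}

```text
t: 10.02
ee_pos: [0.5155, -0.0816, 0.1149]
tool_rot: [3.101, -0.506, 0.0]
force: [-0.2, 0.0, 0.4]
gripper_width: 0.0001
finger_force: 0.0
```

Call:
{"name": "send_rows", "arguments": {"moves": [{"tx": 0, "ty": 0, "tz": 0.014, "wx": 0, "wy": 0, "wz": 0, "gripper": 1}, {"tx": 0, "ty": 0, "tz": 0.014, "wx": 0, "wy": 0, "wz": 0, "gripper": 1}]}}

```text
t: 10.28
ee_pos: [0.5154, -0.0816, 0.1127]
tool_rot: [3.101, -0.506, -0.0]
force: [-0.4, -1.1, 0.3]
gripper_width: 0.0002
finger_force: 0.0
```

Call:
{"name": "send_rows", "arguments": {"moves": [{"tx": 0, "ty": 0, "tz": 0.014, "wx": 0, "wy": 0, "wz": 0, "gripper": 1}, {"tx": 0, "ty": 0, "tz": 0.014, "wx": 0, "wy": 0, "wz": 0, "gripper": 1}]}}

```text
t: 10.52
ee_pos: [0.5153, -0.0816, 0.1106]
tool_rot: [3.101, -0.506, -0.0]
force: [-0.8, 1.0, 0.6]
gripper_width: 0.0005
finger_force: 0.0
```

Call:
{"name": "send_rows", "arguments": {"moves": [{"tx": 0, "ty": 0, "tz": 0.014, "wx": 0, "wy": 0, "wz": 0, "gripper": 1}, {"tx": 0, "ty": 0, "tz": 0.014, "wx": 0, "wy": 0, "wz": 0, "gripper": 1}]}}

```text
t: 10.78
ee_pos: [0.5154, -0.0816, 0.1085]
tool_rot: [3.101, -0.506, -0.0]
force: [-0.8, 0.6, 0.6]
gripper_width: 0.0001
finger_force: 0.0
```

Call:
{"name": "send_rows", "arguments": {"moves": [{"tx": 0, "ty": 0, "tz": 0.014, "wx": 0, "wy": 0, "wz": 0, "gripper": 1}, {"tx": 0, "ty": 0, "tz": 0.014, "wx": 0, "wy": 0, "wz": 0, "gripper": 1}]}}

```text
t: 11.02
ee_pos: [0.5155, -0.0816, 0.108]
tool_rot: [-3.1, 0.506, -0.001]
force: [-5.1, 1.0, 22.8]
gripper_width: 0.0001
finger_force: 11.3
```

```bash
python3 - <<'E'
from h import *
import cv2
jar(); b=imaging.get_image('side');a=imaging.get_image('wrist')
c=np.zeros((480,800,3),np.uint8); c[:300,:400]=cv2.resize(a,(400,300),interpolation=cv2.INTER_AREA); c[:480,400:]=cv2.resize(b[160:280,285:385],(400,480),interpolation=cv2.INTER_CUBIC)
cv2.imwrite('pics/c6.png',c)
E
```

```text
t 11.025 jar x,y mm -36.34783233197638 -0.09218783745837869 z 107.98001543116605 yaw -18.53878523652418 tilt z [ 0.0009 -0.     -1.    ] F [-5.1149  1.0408 22.7805]
```

View pics/c6.png

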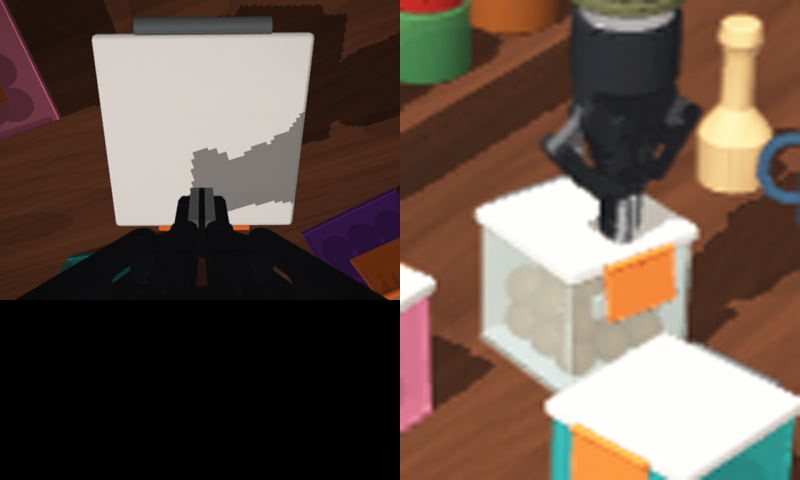

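The lid is down flat (fz 23 N). The side view shows it flush and the clip still hanging out at the front. Now I'll lift off and move ahead of the clip, with the tool tilted 25° so its body stays off the lid.

Call:
{"name": "send_rows", "arguments": {"moves": [{"tx": 0, "ty": 0, "tz": -0.1, "wx": 0, "wy": 0, "wz": 0, "gripper": 1}, {"tx": 0, "ty": 0, "tz": -0.35, "wx": 0, "wy": 0, "wz": 0, "gripper": 1}, {"tx": -0.15, "ty": 0.03, "tz": -0.4, "wx": 0, "wy": 0.04, "wz": 0, "gripper": 1}, {"tx": -0.3, "ty": 0.06, "tz": -0.4, "wx": 0, "wy": 0.08, "wz": 0, "gripper": 1}, {"tx": -0.46, "ty": 0.08, "tz": -0.4, "wx": 0, "wy": 0.12, "wz": 0, "gripper": 1}, {"tx": -0.46, "ty": 0.08, "tz": -0.4, "wx": 0, "wy": 0.14, "wz": 0, "gripper": 1}, {"tx": -0.46, "ty": 0.08, "tz": -0.4, "wx": 0, "wy": 0.14, "wz": 0, "gripper": 1}]}}

```text
t: 12.0
ee_pos: [0.4214, -0.0652, 0.2174]
tool_rot: [2.962, -0.483, 0.571]
force: [0.9, 0.2, 0.2]
gripper_width: -0.0002
finger_force: 0.0
```

```bash
cat >> h.py <<'E'
def proj(n,P):
    p=imaging.camera_params(n); T=p['T'] if 'T' in p else TW(p); q=np.linalg.inv(T)@np.r_[P,1]; f=240/np.tan(np.radians(p['vertical_fov']/2)); return p['cx']+f*q[0]/q[2],p['cy']+f*q[1]/q[2]
E
python3 - <<'E'
from h import *
import cv2
jar(); b=imaging.get_image('side'); cv2.imwrite('pics/side7.png',b); cv2.imwrite('pics/wrist7.png',imaging.get_image('wrist'))
h=cv2.cvtColor(b,cv2.COLOR_BGR2HSV); m=cv2.inRange(h,(5,150,120),(20,255,255)); m[:205]=0;m[255:]=0;m[:,:320]=0;m[:,380:]=0
n,l,s,c=cv2.connectedComponentsWithStats(m); print(s,c)
k=np.argmax(s[1:,4])+1; cnt=cv2.findContours((l==k).astype(np.uint8),0,2)[0][0]; print(cv2.approxPolyDP(cnt,2,True)[:,0])
for ang in (0,.15,.35,.45,.6):
    P=[]
    for y in (30,-30):
        xy=J+1e-3*(-61-40*np.sin(ang)-2*np.cos(ang))*EX+1e-3*y*EY; P.append(np.round(proj('side',(*xy,.106-.04*np.cos(ang))),1))
    print(ang,*P)
print('hinge',*[np.round(proj('side',(*(J-.063*EX+1e-3*y*EY),.106)),1) for y in(30,-30)])
E
```

```text
t 12.0 jar x,y mm -130.80620302987003 -14.401264550377812 z 217.42271009580364 yaw -18.22673782431196 tilt z [ 0.3483 -0.143  -0.9264] F [0.8554 0.2496 0.1954]
[[     0      0    640    480 306137]
 [   343    205      6      2      9]
 [   350    205     30     49    821]
 [   379    205      1      1      1]
 [   336    221     18     19    232]] [[319.3477 239.5436]
 [345.6667 205.3333]
 [368.8745 226.2582]
 [379.     205.    ]
 [344.4397 230.3017]]
[[354 205]
 [350 209]
 [360 216]
 [358 230]
 [370 238]
 [363 246]
 [379 253]
 [379 213]
 [374 208]
 [365 209]]
0 [335.4 239.9] [351.9 233.7]
0.15 [336.7 240.7] [353.3 234.5]
0.35 [338.4 241.3] [355. 235.]
0.45 [339.2 241.4] [355.8 235.1]
0.6 [340.3 241.2] [357.  234.9]
hinge [335.8 227.7] [352.6 221.6]
```

Call:
{"name": "send_rows", "arguments": {"moves": [{"tx": 0, "ty": 0, "tz": 0, "wx": 0, "wy": 0, "wz": 0, "gripper": 1}, {"tx": 0, "ty": 0, "tz": 0, "wx": 0, "wy": 0, "wz": 0, "gripper": 1}]}}

```text
t: 12.35
ee_pos: [0.4227, -0.0655, 0.2168]
tool_rot: [2.962, -0.483, 0.57]
force: [-0.5, -0.5, 0.4]
gripper_width: -0.0001
finger_force: 0.0
```

```bash
python3 -c "
from h import *
jar(); o=monitor.get_obs(); print(o['q'],o['qd'])
h=__import__('cv2'); b=h.imread('pics/side7.png'); m=h.inRange(h.cvtColor(b,h.COLOR_BGR2HSV),(5,150,120),(20,255,255)); print(*[''.join('#' if v else '.' for v in r) for r in m[216:246,330:375]],sep='\n')"
```

```text
t 12.35 jar x,y mm -129.48580041420726 -14.331127286295926 z 216.81918947416054 yaw -18.217347376274297 tilt z [ 0.3471 -0.1434 -0.9268] F [-0.496  -0.503   0.3894]
[-0.5673  0.1882  0.5379  2.542   0.6496  0.1105 -2.5832] [ 0.014   0.0043  0.002   0.0026  0.0046 -0.0005 -0.0049]
..............................###############
..............................###############
..............................###############
..............................###############
.............................################
.....................##......################
...................####......################
................#######.....#################
.............##########.....#################
..........#############.....#################
........###############.....#################
......#################.....#################
......#################.....#################
......#################.....#################
......#################.....#################
......##################.....################
.......#################.......##############
.......#################.........############
.......################...........###########
.......##############...............#########
.......############..................########
.......#########.......................######
.......######...........................#####
.......####............................######
.....................................########
....................................#########
...................................##########
..................................###########
.................................######.#####
.................................############
```

The arm hit joint limits with that tilt because the reach is too short. I'll go back to a vertical tool and push a little higher on the clip so the body clears the lid.

Call:
{"name": "send_rows", "arguments": {"moves": [{"tx": 0, "ty": 0, "tz": 0.08, "wx": 0, "wy": -0.04, "wz": 0, "gripper": 1}, {"tx": 0.01, "ty": 0, "tz": 0.2, "wx": 0, "wy": -0.08, "wz": 0, "gripper": 1}, {"tx": 0.017, "ty": 0, "tz": 0.33, "wx": 0, "wy": -0.1225, "wz": 0, "gripper": 1}, {"tx": 0.017, "ty": 0, "tz": 0.33, "wx": 0, "wy": -0.1225, "wz": 0, "gripper": 1}, {"tx": 0.017, "ty": 0, "tz": 0.33, "wx": 0, "wy": -0.1225, "wz": 0, "gripper": 1}]}}

```text
t: 12.98
ee_pos: [0.4428, -0.0753, 0.1708]
tool_rot: [3.075, -0.518, -0.009]
force: [-0.6, -1.0, -0.2]
gripper_width: -0.0002
finger_force: 0.0
```

```bash
python3 -c "
from h import *
jar(); o=monitor.get_obs(); print(o['q'])"
```

```text
t 12.975 jar x,y mm -107.33071396815588 -17.220154988193617 z 170.76146328276388 yaw -19.119861021712293 tilt z [-0.0099 -0.022  -0.9997] F [-0.6369 -1.0331 -0.1529]
[ 0.1215  0.3696 -0.1263  2.2602  0.1344  0.5282 -2.0177]
```

Call:
{"name": "send_rows", "arguments": {"moves": [{"tx": 0, "ty": -0.03, "tz": 0.2, "wx": 0, "wy": 0, "wz": 0, "gripper": 1}, {"tx": 0, "ty": -0.03, "tz": 0.4, "wx": 0, "wy": 0, "wz": 0, "gripper": 1}, {"tx": 0, "ty": -0.03, "tz": 0.55, "wx": 0, "wy": 0, "wz": 0, "gripper": 1}, {"tx": 0, "ty": -0.03, "tz": 0.59, "wx": 0, "wy": 0, "wz": 0, "gripper": 1}, {"tx": 0, "ty": -0.03, "tz": 0.59, "wx": 0, "wy": 0, "wz": 0, "gripper": 1}]}}

```text
t: 13.6
ee_pos: [0.4415, -0.0707, 0.0834]
tool_rot: [3.074, -0.508, -0.008]
force: [0.7, -0.1, 0.5]
gripper_width: -0.0002
finger_force: 0.0
```

```bash
python3 -c "
from h import *
jar(); o=monitor.get_obs(); print(o['q'])"
```

```text
t 13.6 jar x,y mm -109.9440385734577 -13.296824549055524 z 83.43161266098834 yaw -18.762304273552054 tilt z [-0.0092 -0.0242 -0.9997] F [ 0.667  -0.0556  0.5026]
[ 0.0579  0.5336 -0.0621  2.3392  0.2004  0.2841 -2.0867]
```

Call:
{"name": "send_rows", "arguments": {"moves": [{"tx": 0.04, "ty": 0, "tz": 0, "wx": 0, "wy": 0, "wz": 0, "gripper": 1}, {"tx": 0.08, "ty": 0, "tz": 0, "wx": 0, "wy": 0, "wz": 0, "gripper": 1}, {"tx": 0.12, "ty": 0, "tz": 0.005, "wx": 0, "wy": 0, "wz": 0, "gripper": 1}, {"tx": 0.15, "ty": 0, "tz": 0.01, "wx": 0, "wy": 0, "wz": 0, "gripper": 1}, {"tx": 0.18, "ty": 0, "tz": 0.015, "wx": 0, "wy": 0, "wz": 0, "gripper": 1}, {"tx": 0.2, "ty": 0, "tz": 0.02, "wx": 0, "wy": 0, "wz": 0, "gripper": 1}]}}

```text
t: 14.35
ee_pos: [0.4705, -0.0805, 0.0801]
tool_rot: [3.075, -0.508, -0.008]
force: [0.7, 0.5, -0.8]
gripper_width: -0.0001
finger_force: 0.0
```

Call:
{"name": "send_rows", "arguments": {"moves": [{"tx": 0.013, "ty": 0, "tz": 0.005, "wx": 0, "wy": 0, "wz": 0, "gripper": 1}, {"tx": 0.013, "ty": 0, "tz": 0.005, "wx": 0, "wy": 0, "wz": 0, "gripper": 1}]}}

```text
t: 14.6
ee_pos: [0.4721, -0.081, 0.0794]
tool_rot: [3.075, -0.508, -0.008]
force: [0.6, 0.6, 0.2]
gripper_width: 0.0
finger_force: 0.0
```

```bash
cat > m.py <<'E'
from h import *
import cv2
jar(); b=imaging.get_image('side')
m=cv2.inRange(cv2.cvtColor(b,cv2.COLOR_BGR2HSV),(5,150,120),(20,255,255))[216:246,330:357]; print(*[''.join('#' if v else '.' for v in r) for r in m],sep='\n')
E
python3 m.py
```

```text
t 14.6 jar x,y mm -77.67567693949765 -13.37902283915092 z 79.40056072609902 yaw -18.753159779108064 tilt z [-0.0093 -0.024  -0.9997] F [0.6275 0.5901 0.1963]
...........................
...........................
...........................
...........................
...........................
...........................
...........................
...........................
.............####..........
..........#######..........
........#########..........
......###########..........
......###########..........
......###########..........
......###########..........
......###########..........
.......###########.........
.......############........
.......##############......
.......##############......
.......############........
.......#########...........
.......######..............
.......####................
...........................
...........................
...........................
...........................
...........................
...........................
```

Call:
{"name": "send_rows", "arguments": {"moves": [{"tx": 0.01, "ty": 0, "tz": 0.002, "wx": 0, "wy": 0, "wz": 0, "gripper": 1}, {"tx": 0.02, "ty": 0, "tz": 0.004, "wx": 0, "wy": 0, "wz": 0, "gripper": 1}, {"tx": 0.02, "ty": 0, "tz": 0.004, "wx": 0, "wy": 0, "wz": 0, "gripper": 1}]}}

```text
t: 15.02
ee_pos: [0.475, -0.0821, 0.0789]
tool_rot: [3.075, -0.508, -0.008]
force: [0.1, -0.7, -0.6]
gripper_width: -0.0003
finger_force: 0.0
```

Call:
{"name": "send_rows", "arguments": {"moves": [{"tx": 0.013, "ty": 0, "tz": 0.004, "wx": 0, "wy": 0, "wz": 0, "gripper": 1}, {"tx": 0.013, "ty": 0, "tz": 0.004, "wx": 0, "wy": 0, "wz": 0, "gripper": 1}]}}

```text
t: 15.28
ee_pos: [0.4769, -0.0827, 0.0783]
tool_rot: [3.075, -0.508, -0.008]
force: [0.3, 0.1, -0.4]
gripper_width: 0.0003
finger_force: 0.0
```

```bash
python3 m.py
```

```text
t 15.275 jar x,y mm -72.56602158505765 -13.454352949524193 z 78.25648041655501 yaw -18.759619921961093 tilt z [-0.009  -0.024  -0.9997] F [ 0.3367  0.1169 -0.3652]
...........................
...........................
...........................
...........................
...........................
...........................
...........................
...........................
.............###...........
..........######...........
........########...........
......##########...........
......##########...........
......##########...........
......##########...........
......###########..........
......###########..........
......#############........
......##############.......
......#############........
......##########...........
......########.............
......#####................
......##...................
...........................
...........................
...........................
...........................
...........................
...........................
```

Call:
{"name": "send_rows", "arguments": {"moves": [{"tx": 0.013, "ty": 0, "tz": 0, "wx": 0, "wy": 0, "wz": 0, "gripper": 1}, {"tx": 0.013, "ty": 0, "tz": 0, "wx": 0, "wy": 0, "wz": 0, "gripper": 1}]}}

```text
t: 15.58
ee_pos: [0.4779, -0.0833, 0.0782]
tool_rot: [3.075, -0.508, -0.01]
force: [-2.3, 1.1, 2.0]
gripper_width: 0.0001
finger_force: 1.5
```

Call:
{"name": "send_rows", "arguments": {"moves": [{"tx": 0.007, "ty": 0, "tz": 0, "wx": 0, "wy": 0, "wz": 0, "gripper": 1}, {"tx": 0.007, "ty": 0, "tz": 0, "wx": 0, "wy": 0, "wz": 0, "gripper": 1}]}}

```text
t: 15.82
ee_pos: [0.4784, -0.0836, 0.0782]
tool_rot: [3.074, -0.508, -0.011]
force: [-5.4, 1.5, 2.3]
gripper_width: -0.0
finger_force: 2.6
```

```bash
python3 m.py
```

```text
t 15.825 jar x,y mm -70.88173544928105 -13.781615267185954 z 78.17938860433927 yaw -18.751425690766908 tilt z [-0.0113 -0.024  -0.9996] F [-5.3709  1.55    2.2906]
...........................
...........................
...........................
...........................
...........................
...........................
...........................
...........................
.............##............
..........#####............
.......########............
......#########............
......#########............
......#########............
......##########...........
......###########..........
......############.........
......#############........
......##############.......
......###########..........
......#########............
......######...............
......###..................
......#....................
...........................
...........................
...........................
...........................
...........................
...........................
```

Resistance rose to 5 N with the finger face at the expected home line, so the clip is against the rib. I'll back off.

Call:
{"name": "send_rows", "arguments": {"moves": [{"tx": -0.05, "ty": 0, "tz": 0, "wx": 0, "wy": 0, "wz": 0, "gripper": 1}, {"tx": -0.15, "ty": 0, "tz": 0, "wx": 0, "wy": 0, "wz": 0, "gripper": 1}, {"tx": -0.22, "ty": 0, "tz": -0.0, "wx": 0, "wy": 0, "wz": 0, "gripper": 1}, {"tx": -0.22, "ty": 0, "tz": -0.2, "wx": 0, "wy": 0, "wz": 0, "gripper": 1}, {"tx": -0.22, "ty": 0, "tz": -0.5, "wx": 0, "wy": 0, "wz": 0, "gripper": 1}, {"tx": -0.22, "ty": 0, "tz": -0.9, "wx": 0, "wy": 0, "wz": 0, "gripper": 1}, {"tx": -0.22, "ty": 0.3, "tz": -1, "wx": 0, "wy": 0, "wz": 0, "gripper": 1}, {"tx": -0.22, "ty": 0.6, "tz": -1, "wx": 0, "wy": 0, "wz": 0, "gripper": 1}, {"tx": -0.22, "ty": 0.6, "tz": -1, "wx": 0, "wy": 0, "wz": 0, "gripper": 1}]}}

```text
t: 17.0
ee_pos: [0.419, -0.1572, 0.2309]
tool_rot: [3.072, -0.515, -0.007]
force: [0.1, 0.3, 0.4]
gripper_width: -0.0002
finger_force: 0.0
```

```bash
python3 - <<'E'
exec(open('m.py').read())
t=imaging.get_image('top'); 
c=np.zeros((600,800,3),np.uint8); c[:400,:400]=cv2.resize(t[165:265,305:405],(400,400),interpolation=cv2.INTER_CUBIC); c[:,400:]=cv2.resize(b[185:275,310:370],(400,600),interpolation=cv2.INTER_CUBIC); cv2.imwrite('pics/c8.png',c)
E
```

```text
t 17.0 jar x,y mm -103.82473297000438 -102.42913789398891 z 230.92766531774575 yaw -19.049705829938848 tilt z [-0.0089 -0.0253 -0.9996] F [0.0788 0.3331 0.3612]
...........................
...........................
...........................
...........................
...........................
.....................##....
..................#####....
................######.....
.............#########.....
..........############.....
........##############.....
......################.....
......################.....
......################.....
......################.....
......################.....
......################.....
......################.....
......##############.......
......###########..........
......#########............
......######...............
......###..................
......#....................
...........................
...........................
...........................
...........................
...........................
...........................
```

View pics/c8.png

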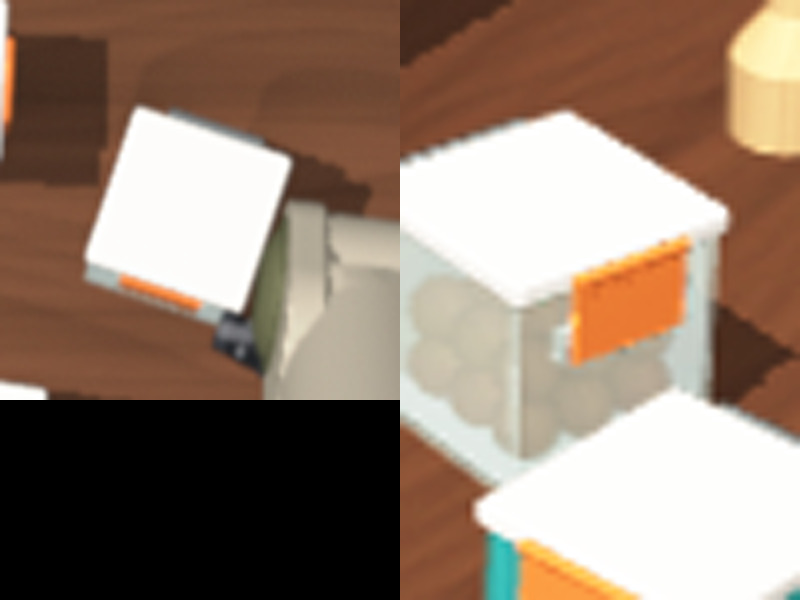

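The top view shows the lid squarely shut, with the jar in place and only a thin orange clip strip visible. The side view shows the clip hanging straight, its left edge vertical at column 336. I'll do a sub-pixel check of the clip edge against the earlier picture.

```bash
python3 - <<'E'
from h import *
import cv2
def edge(b):
    S=cv2.cvtColor(b,cv2.COLOR_BGR2HSV)[...,1].astype(float); R=[]
    for r in range(229,239):
        s=S[r,330:344]; lo=np.median(s[:4]); hi=np.median(s[9:]); k=np.nonzero(s>(lo+hi)/2)[0][0]; R.append((r,329+k+((lo+hi)/2-s[k-1])/(s[k]-s[k-1])))
    return np.array(R)
for n,b in (('before',cv2.imread('pics/side7.png')),('now',imaging.get_image('side'))):
    E=edge(b); print(n,np.polyfit(E[:,0],E[:,1],1)[0]*12.5, E[:,1].round(2))
h=np.array(proj('side',(*(J-.063*EX+.03*EY),.106)))
for g in (0,.1,.15,.25,.35,.5):
    e=np.array(proj('side',(*(J+1e-3*(-61-40*np.sin(g)-2*np.cos(g))*EX+.03*EY),.106-.04*np.cos(g)+.002*np.sin(g)))); d=e-h; print(g,d[0]/d[1]*12.5)
E
```

```text
before 1.7597388723165044 [335.31 335.48 335.57 335.78 336.08 336.46 336.37 336.37 336.42 336.47]
now -4.190106483949 [335.15 335.3  335.31 335.2  335.46 335.53 335.38 335.37 334.97 329.16]
0 -0.42216724002858097
0.1 0.44370470108652726
0.15 0.8539290932607767
0.25 1.642412903014325
0.35 2.4035231947688507
0.5 3.5296059085282967
```

```bash
python3 - <<'E'
from h import *
import cv2
im=imaging.get_image('top').astype(float)
# sample along jar -x' at given y': project line points, get orange-ness (R-B) profile vs x'
for y in (-12,-5,0,8,16):
    xs=np.arange(-95,-50,1.0); uv=np.array([proj('top',(*(J+1e-3*x*EX+1e-3*y*EY),.066)) for x in xs],np.float32)
    v=cv2.remap(im.astype(np.float32),uv[:,0].reshape(1,-1),uv[:,1].reshape(1,-1),cv2.INTER_LINEAR)[0]
    o=v[:,2]-v[:,0]; k=np.argmax(o); half=(o[:max(k-8,3)].min()+o[k])/2; j=np.nonzero(o[:k]<half)[0][-1]; print(y,'peak',xs[k],o[k].round(),'outer edge x` at z=66:',xs[j]+(half-o[j])/(o[j+1]-o[j]))
    uv=np.array([proj('top',(*(J+1e-3*x*EX+1e-3*y*EY),.112)) for x in xs+5],np.float32); v=cv2.remap(im.astype(np.float32),uv[:,0].reshape(1,-1),uv[:,1].reshape(1,-1),cv2.INTER_LINEAR)[0][:,0]
    j=np.nonzero(v<150)[0][-1]; print('   lid edge(-58)', xs[j]+5+(150-v[j])/(v[j+1]-v[j]))
E
```

```text
-12 peak -54.0 172.0 outer edge x` at z=66: -56.51591444015503
   lid edge(-58) -56.58743530511856
-5 peak -53.0 172.0 outer edge x` at z=66: -56.87230804562569
   lid edge(-58) -56.74357724189758
0 peak -53.0 165.0 outer edge x` at z=66: -57.11561965942383
   lid edge(-58) -56.848037496209145
8 peak -54.0 165.0 outer edge x` at z=66: -57.09282046556473
   lid edge(-58) -56.91866464167833
16 peak -54.0 169.0 outer edge x` at z=66: -57.0494402050972
   lid edge(-58) -56.99719361006282
```

```bash
python3 - <<'E'
from h import *
import cv2
for n in ('top','side'):
  im=imaging.get_image(n).astype(np.float32)
  for y in (5,15):
    # along clip's front face from hinge to below its end, clip home: x'=-63, z from 115 to 50
    zs=np.arange(116,46,-4); uv=np.array([proj(n,(*(J-.063*EX+1e-3*y*EY),z/1e3)) for z in zs],np.float32)
    v=cv2.remap(im,uv[:,0].reshape(1,-1),uv[:,1].reshape(1,-1),cv2.INTER_LINEAR)[0]; print(n,y,*[f'{z}:{int(q[2]-q[0])}' for z,q in zip(zs,v)])
E
```

```text
top 5 116:148 112:134 108:120 104:107 100:93 96:82 92:71 88:58 84:52 80:50 76:49 72:49 68:49 64:50 60:53 56:56 52:58 48:61
top 15 116:156 112:140 108:126 104:110 100:98 96:85 92:74 88:63 84:52 80:48 76:49 72:50 68:51 64:53 60:54 56:57 52:59 48:62
side 5 116:3 112:76 108:178 104:172 100:181 96:183 92:183 88:183 84:183 80:183 76:183 72:179 68:98 64:30 60:29 56:30 52:29 48:28
side 15 116:4 112:84 108:180 104:176 100:183 96:183 92:183 88:183 84:183 80:182 76:182 72:178 68:115 64:34 60:30 56:29 52:31 48:33
```

The side profile ends at z≈67 mm (66 expected when home), and the top view shows no outward lean. The arm is clear, so I'm handing in.

```bash
python3 -c "
from rig import workorder
print(workorder.finish_job())"
```

```text
the job is handed in; nothing more can be done
None
```

I handed the job in at about 17 s of the 56 allowed. In the last pictures the lid lies shut, the clip hangs straight down as near as I could measure, the jar is within a few millimetres of where it began, and the arm is clear; no verdict came back.

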